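# Run an earth-contact check on a metal enclosure

## Robot

A 6-joint arm with a two-finger parallel gripper is mounted at the origin on a cart in front of the work surface, level with it; the furniture and walls round the work are solid. World frame = base frame: x ahead of the robot, y to its left, z up, the work surface at z = 0. Lengths are in mm, angles in rad, forces in N, time in s.
With the tool pointing down it reaches from about 300 to 775 mm from the base axis. Payload 14.6 kg.
Tool frame: the origin (TCP) lies between the finger pads; the fingertips stand 22 mm ahead of it and the grasp point (between the pads) lies 3 mm ahead of it (finger_overhang is the distance from the TCP to the fingertips, in mm); z points along the fingers, y is the direction in which the jaws open and shut (so a half turn about z gives the same grasp; the last joint's range is limited). The gripper opens to 94 mm and grips with 3 to 60 N. Pads are 16 mm wide; open, the fingers measure 119 mm over their backs; the gripper's body (75 mm by 177 mm) begins 78 mm behind the grasp point.
Start: joints at [-1.294, 0.3, 1.521, -0, 1.321, -0.067], TCP at [185.38, -517.807, 205.046] pointing down, gripper open.
Joint ranges: [-3.03, 3.03], [-0.79, 2.21], [0.23, 2.52], [-1.04, 4.18], [0, 3.07], [-2.55, 2.55]. Speed limits (rad/s): [2.22, 2.22, 2.57, 3.14, 3.14, 3.14].

## Interface

Orientations are given as [roll, pitch, yaw] about the fixed x, y, z axes, in that order (R = Rz(yaw) Ry(pitch) Rx(roll)).
In Python, from cell import * gives the robot as it stands.
- The arm moves only by the tool jog_arm, never from a script. Its argument "increments" is a list of rows, each a list of 7 numbers: the shift along the tool's x, y, z in cm, then the turn, a rotation vector about the tool's x, y, z in degrees, then the finger opening in cm, from 0 to 9.4. In form: [[x, y, z, wx, wy, wz, grip], ...]. A call has 1 to 20 rows; each row shifts and turns the commanded pose from where the row before left it, along the tool's axes as they then stand; what a row does not reach is not made up. A row lasts 1/8 s, in which the tool goes at most 62.5 mm and 10.7 degrees, less where a joint would pass 70% of its speed; a pose out of reach is approached as far as the arm can. A call is refused whole if a number of a shift passes 6.25 or a number of a turn 10.7, either way. A call with a gripper value outside its range is refused whole. The fingers move at their own pace and stop on an object; "squeeze" is the grip in N (left out, the last holds). Time passes only in rows, so rows that do not move let the fingers close. It gives the time, the measured TCP pose, the force and the opening at its end, in the units of the state.
- read_state(): the state, without advancing time (a new reading comes with each control period).
- camera(name): name is "side" or "top" or "wrist"; returns a dict with "image" (480x640x3 uint8, red, green, blue), "K" (3x3 intrinsics, pixels), "rvec" (rotation vector, rad) and "tvec" (3), from world to camera coordinates, as OpenCV has them. Camera axes: x right, y down, z forward; pixel columns grow to the right and rows downward; lengths in mm; the calibration is good to about 2 mm. A picture is of the moment at which its call begins. There is no depth.
- sign_off(): hands the job in, once; it reports no verdict.
Trained networks look in a picture, given as the dict that the camera call returned (one of the last four; its "shot" number tells which), for a name from the list of things; names that differ only in an ending like _2 or _b are one class to them, and where a whole thing is asked for, a point or a joint stands for the part that bears it (a point fixed in the world has none). Each returns a list of dicts, best first, with "conf" (0 to 1); they miss things now and then, are a little off and sometimes report something else, mostly with a low value. They report only what shows in the picture. A call takes as long as a camera call.
- recognise(picture, name): "centre" ([x, y, z] in mm, in the coordinates of the camera as it stood for that picture, good to about 4 mm: the middle of the surface that is visible of it).
- regions_of(picture, name): "mask" (480x640 bool, what is visible of it).
The state is a dict: "clock": time; "joints": joint angles; "qd": joint speeds; "effort": joint torques, N m; "eef_pos": TCP position; "eef_rot": TCP orientation; "wrist_force": force on the tool from outside, world axes, zero at the start; "moment": the same for the moment, N m; "finger_gap": finger opening in mm.
Only numpy, scipy, OpenCV 4.12 (cv2) and the standard library are available. Lean on these libraries where they do the work, as an engineer would, in place of code of your own. Each camera call takes 0.05 s, during which the arm holds its last target.

## Task

Get the earth tester ready by pressing its three round keys one at a time: the small one, then the medium one, then the large one, each fully down and let up again. Then put the metal enclosure flat on the grey fixture plate and push it into the corner, a long side flush against the far fence and a short end against the side fence, without ramming it. Finish while still holding it there with the fingers, pressed firmly against both fences at once; leave the other things on the bench alone.

Things in the scene. Friction and masses are not known exactly. Their poses are not given: they have to be found in the camera images.
- enclosure: Loose closed die-cast aluminium box with rounded edges, 50 (its x) x 84 (its y) x 46 mm high, 0.25 kg more or less, standing flat on the bench at the right of the fixture. Origin: centre of its underside; z up. It may be used either way round (half turn). At the start its long side runs roughly along the world's y, within 0.5 rad. It can be gripped across its 50 mm width.
- fixture: Fixed grey plate, 170 (x) x 180 (y) mm, top surface 12 mm above the bench, turned a little in yaw. Origin: centre of its underside; its x axis points away from the robot to the far fence, its y axis to the left to the side fence, z up. Friction on it is about 0.6: leaning hard on the plate or on one fence can hold the enclosure off the other, so keep up the push on the far fence while pushing to the side fence; about 12 N each way serves.
- corner (a point): Inner corner of the fixture where the planes of the two fences' inner faces meet, at the level of the plate's top: (64, 69, 12) mm in the fixture's frame, with the fixture's axes. The seated enclosure's centre is 25 mm from it in -x and 42 mm in -y, its long sides along the fixture's y.
- far_fence: Fixed steel bar along the fixture's far edge, 14 mm thick, 155 mm long along the fixture's y, 14 mm high above the plate (its top is 26 mm above the bench), so fingers can hold the 46 mm high enclosure above it. Origin: centre of its underside, 71 mm in +x and 8.5 mm in -y from the fixture's centre; its inner face is 7 mm from that in -x.
- side_fence: Fixed steel bar along the fixture's left edge, 14 mm thick, 125 mm long along the fixture's x, 14 mm high above the plate. Origin: centre of its underside, 14.5 mm in -x and 76 mm in +y from the fixture's centre; its inner face is 7 mm from that in -y.
- tester: Fixed grey console left of the fixture, 95 (x) x 180 (y) x 37 mm high, with three keys in a row along its y, 55 mm apart, on its near part, and a blank display strip and two low brass sockets behind them. Origin: centre of its underside.
- small_key_top (a point): Centre of the top of the small key's cap, 14 mm diameter, 59 mm above the bench when up, 10 mm above its round housing; it goes down with the key.
- medium_key_top (a point): Centre of the top of the medium key's cap, 23 mm diameter, same height; it goes down with the key.
- large_key_top (a point): Centre of the top of the large key's cap, 32 mm diameter, same height; it goes down with the key.
- small_key (a joint): Small key, pressed straight down. Joint: 0 up, grows to 0.006 m when fully down; springs back; 4 N pushes it fully down; it counts as pressed past 0.004 m. All three keys have the same white plastic cap in a black housing; only the diameters differ, and which key has which of the three places varies.
- medium_key (a joint): Medium key, pressed straight down. As the small key.
- large_key (a joint): Large key, pressed straight down. As the small key.
- tweezers: Bystander: steel tweezers, 128x12x7 mm, lying between enclosure and fixture. Origin: centre of the underside.
- solder_spool: Bystander: spool of solder, 55 mm diameter, 44 mm high, behind the fixture. Origin: centre of the underside.
- kapton_roll: Bystander: roll of tape, 63 mm diameter, 19 mm high, behind the fixture. Origin: centre of the underside.
- usb_adapter: Bystander: small black adapter box, 81x28x15 mm, at the right behind the enclosure. Origin: centre of the underside.

How it is judged:
By the outcome, as a careful person would: the job done as asked, in the order asked, and still so for the second after the job is handed in, while the arm keeps its last pose, push and grip.
It also fails if it takes over 69 s, if anything falls off the work surface, if the arm or the gripper's body presses on something with over 40 N, if the wrist force passes 120 N, or if a joint passes its speed limit or range.

## Working session

There is one attempt and no reset: what is moved stays moved. The work goes in short steps, Python scripts to look and compute and a tool call to move; the robot and the scene stay as the last step left them, time stands still between calls to the robot, and variables do not carry over. Pictures are saved under pics/ and viewed, and the job is handed in when it is done.

Besides the shell and the picture viewer there is one more tool, called after "Request:" in YAML: its name, and indented under it one key for each argument. jog_arm: Moves the arm, as the interface text tells. Its arguments: {"type":"object","properties":{"increments":{"type":"array"},"squeeze":{"type":"number"}},"required":["increments"]}

```bash
ls; mkdir -p pics; python3 - <<'E'
from cell import *
import cv2
print(read_state())
for n in ["top","side","wrist"]:
    p=camera(n); cv2.imwrite(f"pics/{n}0.png",p["image"][:,:,::-1]); print(n,p["K"],p["rvec"],p["tvec"],p["shot"])
E
```

```text
pics
{'clock': 0.0, 'joints': array([-1.29359603e+00,  3.00470131e-01,  1.52158004e+00, -1.49085744e-05,
        1.32069000e+00, -6.65943691e-02]), 'qd': array([-0.00031472,  0.00056997, -0.00149245,  0.000547  ,  0.00077184,
       -0.00196799]), 'effort': array([-8.24184899e-04, -5.31809700e+01, -3.52742529e+01,  7.08520389e-02,
        2.44246615e-02, -1.02169881e-04]), 'eef_pos': array([ 185.30911216, -517.56525107,  204.48730052]), 'eef_rot': array([-3.14044672e+00, -6.19534542e-05,  3.43798326e-01]), 'wrist_force': array([ 0.69549275, -0.70235089, -0.93422948]), 'moment': array([-0.01481712, -0.02533529, -0.02907112]), 'finger_gap': 94.24703000938884}
top [[578.33270294   0.         317.22640022]
 [  0.         578.33270294 241.6032786 ]
 [  0.           0.           1.        ]] [ 2.14598178 -2.19622537  0.06693543] [  60.39152174  560.37821356 1461.23504255] 1
side [[478.41223915   0.         323.83071439]
 [  0.         478.41223915 241.09860452]
 [  0.           0.           1.        ]] [ 0.43885566 -2.42617526  1.59819114] [530.86881452 106.72876335 900.80373263] 2
wrist [[387.84055672   0.         319.84187992]
 [  0.         387.84055672 241.49585403]
 [  0.           0.           1.        ]] [-2.3886584   1.68285461  0.22091761] [-550.31058027  -26.59710769  392.91956546] 3
```

View pics/top0.png

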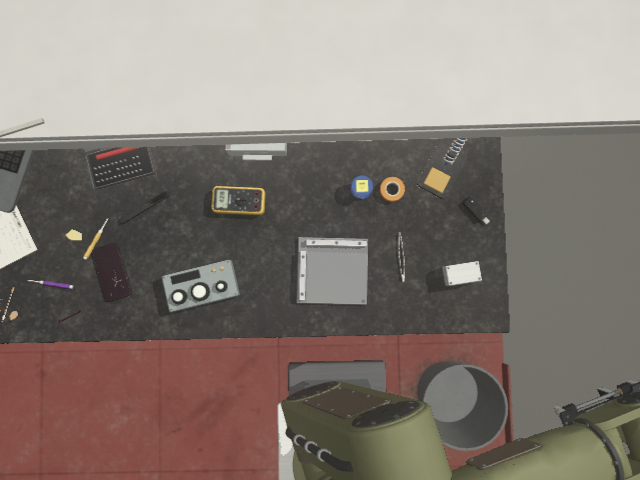

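View pics/side0.png

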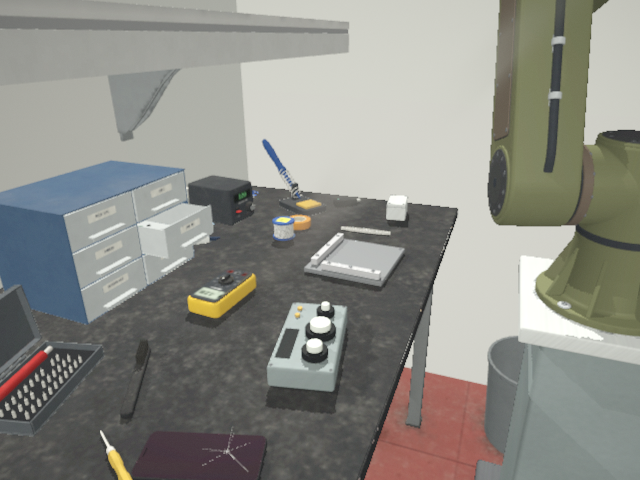

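View pics/wrist0.png

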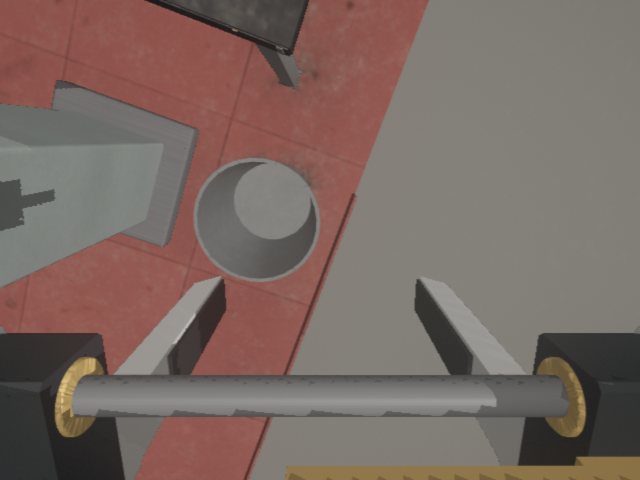

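The top view shows the tester at about (200,287) with keys at (179,297), (200,291) and (221,287). The fixture is at (333,271) and the enclosure at (463,273). The gripper is off the bench to the right. Next I measure these with the masks.

```bash
cat > h.py <<'E'
from cell import *
import cv2, numpy as np
def cam(n,save=None):
    p=camera(n)
    if save: cv2.imwrite(f"pics/{save}.png",p["image"][:,:,::-1])
    return p
def Rt(p): return cv2.Rodrigues(np.array(p["rvec"],float))[0],np.array(p["tvec"],float).ravel()
def at_z(p,uv,z):
    R,t=Rt(p); uv=np.atleast_2d(np.array(uv,float))
    d=np.linalg.inv(p["K"])@np.c_[uv,np.ones(len(uv))].T
    d=R.T@d; c=-R.T@t
    s=(z-c[2])/d[2]
    return (c[:,None]+d*s).T
def proj(p,X):
    return cv2.projectPoints(np.array(X,float).reshape(-1,3),np.array(p["rvec"],float),np.array(p["tvec"],float),p["K"],None)[0].reshape(-1,2)
def w(p,c):
    R,t=Rt(p); return R.T@(np.array(c)-t)
E
python3 - <<'E'
from h import *
np.set_printoptions(precision=1,suppress=True)
for n in ["top","side"]:
    p=cam(n)
    for o in ["enclosure","fixture","far_fence","side_fence","tester","small_key","medium_key","large_key","tweezers","usb_adapter","solder_spool","kapton_roll"]:
        r=recognise(p,o); print(n,o,[(round(a["conf"],2),w(p,a["centre"])) for a in r[:3]])
        if n=="top":
            m=regions_of(p,o)
            for a in m[:1]:
                pts=np.argwhere(a["mask"])[:,::-1].astype(np.float32); rr=cv2.minAreaRect(pts)
                h={"enclosure":46,"fixture":12,"tester":37,"far_fence":26,"side_fence":26}.get(o,10)
                if "key" in o:h=59
                B=at_z(p,cv2.boxPoints(rr),h); e=B[1]-B[0]; f=B[2]-B[1]
                print("   mask",len(pts),at_z(p,pts.mean(0),h),"box c",B.mean(0)[:2],np.linalg.norm(e),np.arctan2(e[1],e[0]),np.linalg.norm(f),np.arctan2(f[1],f[0]))
E
```

```text
top enclosure [(0.8, array([ 470.3, -314.3,   45.1]))]
   mask 716 [[ 472.1 -314.1   46. ]] box c [ 472. -314.] 91.47907378693546 -1.4215288719122194 50.175116753483366 -3.0144435740386375
top fixture [(0.64, array([489.5,  10.2,  14.6]))]
   mask 4651 [[487.8  10.4  12. ]] box c [488.6  10.6] 171.8558482511624 -0.04389868962432245 184.88755713816798 -1.6193930656875704
top far_fence [(0.88, array([555.6,  -4.3,  27.8]))]
   mask 351 [[557.6   0.5  26. ]] box c [557.9  -0.6] 15.469063972074528 -0.039970552554651005 153.68588104776984 -1.6141110223425832
top side_fence [(0.74, array([478.3,  86.5,  28.6]))]
   mask 282 [[476.3  86.3  26. ]] box c [477.   85.6] 15.367223742867699 -1.594411018085594 122.2618723738259 3.1208036409465443
top tester [(0.86, array([465.3, 335.8,  34.8])), (0.5, array([ 696.8, -150.8,   20. ]))]
   mask 2166 [[460.7 343.9  37. ]] box c [457.1 345.6] 186.23423336640911 -1.3547163704822272 96.99272685836856 -2.913068722584306
top small_key []
   mask 733 [[ 472.4 -311.    59. ]] box c [ 473.1 -311.6] 91.09253236633381 -1.4410545588750723 51.47887295690388 -3.0
[... 978 characters left out ...]
 enclosure []
side fixture [(0.55, array([483.3,  31.4,  10.2]))]
side far_fence [(0.68, array([555. ,  17.3,  21.7]))]
side side_fence [(0.82, array([475.7,  97.3,  24.8])), (0.65, array([430.6, 408.2,  57.5]))]
side tester [(0.58, array([451.2, 409.2,  35.7]))]
side small_key []
side medium_key [(0.74, array([429.8, 408.3,  56.9]))]
side large_key [(0.57, array([441. , 354.5,  60.5]))]
side tweezers [(0.49, array([ 638.1, -357.4,    5.3])), (0.47, array([ 515.1, -159.5,    5.7]))]
side usb_adapter [(0.73, array([ 636.4, -355.3,    6.9]))]
side solder_spool [(0.69, array([693.8, -50.9,  25.1]))]
side kapton_roll [(0.63, array([ 684.4, -144.2,   11.9])), (0.33, array([452.6, 296.1,  55.3]))]
```

```bash
cat >> h.py <<'E'
from scipy.spatial.transform import Rotation as Ro
np.set_printoptions(precision=2,suppress=True)
def plan(x,y,z,yaw,step=5.0,n=None,tstep=8.0):
    """equal rows from the measured pose to a tool-down pose; tool axes cm/deg. yaw of tool x."""
    s=read_state(); R0=Ro.from_euler("xyz",s["eef_rot"]); p0=s["eef_pos"]
    R1=Ro.from_euler("xyz",[np.pi,0,yaw]); 
    rv=np.degrees((R0.inv()*R1).as_rotvec())
    d=R0.inv().apply(np.array([x,y,z])-p0)/10
    print("from",p0,s["eef_rot"],"clock",s["clock"],"F",s["wrist_force"],"gap",s["finger_gap"])
    print("total shift(tool, start axes) cm",d,"turn",rv)
    # constant-turn rows: shift first in start axes over k rows, or interleaved exact
    k=n or int(max(np.ceil(np.linalg.norm(d)/step),np.ceil(np.abs(rv).max()/tstep),1))
    print("shift-only rows:",k,"each",d/k,"| turn each",rv/k)
E
python3 - <<'E'
from h import *
p=cam("wrist"); R,t=Rt(p); c=-R.T@t; s=read_state()
R0=Ro.from_euler("xyz",s["eef_rot"]); print("cam in tool",R0.inv().apply(c-s["eef_pos"])); print(R0.inv().as_matrix()@R.T)
plan(400,-320,260,0.344)
E
```

```text
cam in tool [  74.79    0.81 -181.44]
[[-0.   -0.97 -0.26]
 [ 1.   -0.   -0.  ]
 [ 0.   -0.26  0.97]]
from [ 185.36 -517.82  205.04] [ 3.14 -0.    0.34] clock 2.1 F [ 0.06 -0.54 -0.13] gap 94.01141390280334
total shift(tool, start axes) cm [ 26.87 -11.39  -5.5 ] turn [ 0.   -0.   -0.02]
shift-only rows: 6 each [ 4.48 -1.9  -0.92] | turn each [ 0. -0. -0.]
```

Request:
jog_arm:
  increments:
    - [4.5,-1.9,-0.9,0,0,0,9.4]
    - [4.5,-1.9,-0.9,0,0,0,9.4]
    - [4.5,-1.9,-0.9,0,0,0,9.4]
    - [4.5,-1.9,-0.9,0,0,0,9.4]
    - [4.5,-1.9,-0.9,0,0,0,9.4]
    - [4.5,-1.9,-0.9,0,0,0,9.4]
    - [0,0,0,0,0,0,9.4]
    - [0,0,0,0,0,0,9.4]

```text
clock: 3.1
eef_pos: [400.9, -319.7, 258.8]
eef_rot: [-3.141, 0.0, 0.344]
wrist_force: [-0.2, 0.1, -0.2]
finger_gap: 93.9
```

```bash
python3 - <<'E'
from h import *
p=cam("wrist","w1")
for o in ["enclosure"]:
    print(o,[(a["conf"],w(p,a["centre"])) for a in recognise(p,o)[:2]])
    m=regions_of(p,o)[0]["mask"]
    pts=np.argwhere(m)[:,::-1].astype(np.float32); rr=cv2.minAreaRect(pts)
    for h in (0,46):
        B=at_z(p,cv2.boxPoints(rr),h); e=B[1]-B[0]; f=B[2]-B[1]
        print(h,B.mean(0)[:2],np.linalg.norm(e),np.arctan2(e[1],e[0]),np.linalg.norm(f),np.arctan2(f[1],f[0]))
plan(430,-60,280,0.0)
E
```

```text
enclosure [(0.66, array([ 473.1 , -317.53,   48.54])), (0.42, array([ 620.15, -373.48,   15.46]))]
0 [ 471.84 -320.08] 56.14242718698673 0.09248371406262566 92.51453163892472 -1.4467412446935581
46 [ 471.82 -317.48] 50.276229304296145 0.0924837140626247 82.84789311239932 -1.4467412446935584
from [ 400.42 -320.17  258.83] [-3.14  0.    0.34] clock 3.25 F [-0.34  0.61  1.21] gap 94.0931002515391
total shift(tool, start axes) cm [ 11.52 -23.52  -2.11] turn [-0.01  0.02 19.62]
shift-only rows: 6 each [ 1.92 -3.92 -0.35] | turn each [-0.    0.    3.27]
```

View pics/w1.png

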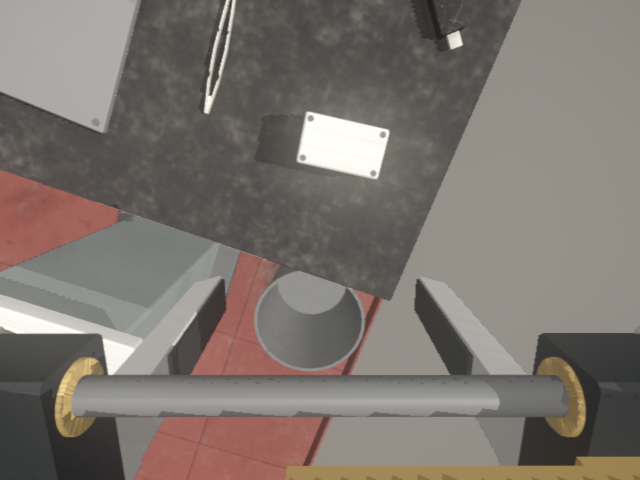

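The enclosure shows at pixel (343,146), which puts its top centre near (472,-317) with yaw about 0.11, matching the top view. I'll look at the fixture next, on the way to the tester.

Request:
jog_arm:
  increments:
    - [1.6,-4.4,-0.4,0,0,0,0]
    - [1.6,-4.4,-0.4,0,0,0,0]
    - [1.6,-4.4,-0.4,0,0,0,0]
    - [1.6,-4.4,-0.4,0,0,0,0]
    - [1.6,-4.4,-0.4,0,0,0,0]
    - [1.6,-4.4,-0.4,0,0,0,0]
    - [1.6,-4.4,0,0,0,0,0]
    - [0,0,0,0,0,9.8,0]
    - [0,0,0,0,0,9.8,0]
    - [0,0,0,0,0,0,0]
    - [0,0,0,0,0,0,0]

```text
clock: 4.62
eef_pos: [402.7, 7.8, 283.0]
eef_rot: [-3.142, 0.0, 0.005]
wrist_force: [0.0, 0.2, 0.7]
finger_gap: 0.7
```

```bash
python3 - <<'E'
from h import *
p=cam("wrist","w2")
for o,h in [("fixture",12),("far_fence",26),("side_fence",26)]:
    print(o,[(a["conf"],w(p,a["centre"])) for a in recognise(p,o)[:2]])
    r=regions_of(p,o)
    if not r: continue
    m=r[0]["mask"]
    pts=np.argwhere(m)[:,::-1].astype(np.float32); rr=cv2.minAreaRect(pts)
    B=at_z(p,cv2.boxPoints(rr),h); e=B[1]-B[0]; f=B[2]-B[1]
    print(h,B.mean(0)[:2],np.linalg.norm(e),np.arctan2(e[1],e[0]),np.linalg.norm(f),np.arctan2(f[1],f[0]))
plan(360,340,220,0.216)
E
```

```text
fixture [(0.64, array([493.88,   9.59,  14.83]))]
12 [487.36  11.23] 170.36299202403646 -0.11484736905286377 179.27753641185765 -1.6204814394193199
far_fence [(0.7, array([551.88,  -1.98,  28.51]))]
side_fence [(0.61, array([480.34,  84.24,  31.61])), (0.5, array([441.04, 333.58,  60.76]))]
from [402.79   8.21 283.04] [3.14 0.   0.  ] clock 4.975 F [-0.41  0.36 -0.61] gap 0.77198547912117
total shift(tool, start axes) cm [ -4.2  -33.19   6.3 ] turn [  0.     0.   -12.25]
shift-only rows: 7 each [-0.6  -4.74  0.9 ] | turn each [ 0.    0.   -1.75]
```

View pics/w2.png

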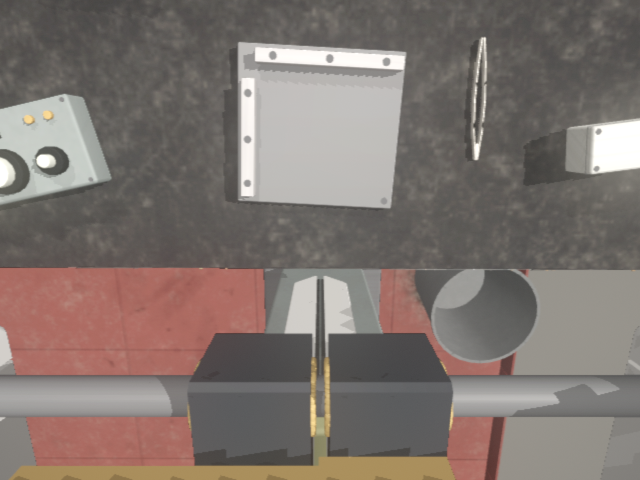

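Fixture corners are at (238,43), (405,52), (391,208) and (240,202) px, with the near plate free. The far fence runs along the top and the side fence along the left. On to the tester.

Request:
jog_arm:
  increments:
    - [-0.3,-4.6,0.6,0,0,0,0]
    - [-0.3,-4.6,0.6,0,0,0,0]
    - [-0.3,-4.6,0.6,0,0,0,0]
    - [-0.3,-4.6,0.6,0,0,0,0]
    - [-0.3,-4.6,0.6,0,0,0,0]
    - [-0.3,-4.6,0.6,0,0,0,0]
    - [-0.3,-4.6,0.6,0,0,0,0]
    - [0,0,0,0,0,-6.1,0]
    - [0,0,0,0,0,-6.1,0]
    - [0,0,0,0,0,0,0]
    - [0,0,0,0,0,0,0]

```text
clock: 6.35
eef_pos: [381.3, 330.1, 241.1]
eef_rot: [-3.142, -0.0, 0.212]
wrist_force: [0.3, 0.0, 0.1]
finger_gap: 0.7
```

```bash
python3 - <<'E'
from h import *
p=cam("wrist","w3")
import pickle; pickle.dump({k:p[k] for k in("image","K","rvec","tvec")},open("w3.pkl","wb"))
for o in ["small_key","medium_key","large_key"]:
    print(o,[(a["conf"],w(p,a["centre"])) for a in recognise(p,o)[:3]])
im=p["image"]; white=((im.min(2)>200)).astype(np.uint8)
n,l,st,c=cv2.connectedComponentsWithStats(white)
for i in range(1,n):
    if st[i,4]>100: 
        W=at_z(p,c[i],59)[0]; print(st[i],c[i],W,"diam",2*np.sqrt(st[i,4]/np.pi)*np.linalg.norm(at_z(p,c[i]+[1,0],59)[0]-W))
print(read_state()["eef_pos"],read_state()["eef_rot"])
E
```

```text
small_key [(0.45, array([453.21, 292.41,  59.95]))]
medium_key [(0.89, array([432.57, 395.78,  65.76]))]
large_key [(0.84, array([440.59, 352.19,  66.63]))]
[618  79  22  21 278] [629.08  88.91] [552.79  88.6   59.  ] diam 16.515596143935806
[ 224   84  189   98 7858] [334.39 117.24] [475.31 336.33  59.  ] diam 89.3919529249441
[ 546  107   64  125 1637] [577.78 168.52] [478.47 106.67  59.  ] diam 42.15856066414031
[301 135  34  35 938] [317.45 151.84] [442.65 344.85  59.  ] diam 31.574341028211062
[245 140  26  25 491] [257.67 152.14] [430.91 398.21  59.  ] diam 22.849357023006057
[371 145  15  14 170] [377.64 151.54] [454.46 291.15  59.  ] diam 13.438739657492839
[339 156  30  26 416] [350.96 172.81] [430.65 310.56  59.  ] diam 21.315132365915428
[229 164  19  19 175] [236.94 174.78] [406.68 413.52  59.  ] diam 13.843641572345646
[276 167  21  15 177] [285.72 175.89] [415.18 369.1   59.  ] diam 13.932227270082684
[  0 329  11  33 251] [  3.75 346.22] [180.18 624.    59.  ] diam 18.67908695829876
[ 447  418  161   62 5388] [530.36 442.19] [181.75  44.5   59.  ] diam 93.10066587020101
[381.26 330.15 241.07] [-3.14 -0.    0.21]
```

View pics/w3.png

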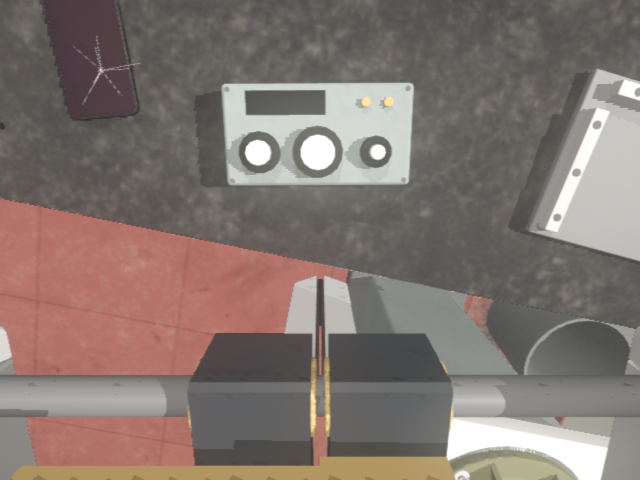

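The keys are at px (258,152) with 22.8 mm diameter (medium), (317,152) with 31.6 mm (large) and (378,152) with 13.4 mm (small). They are spaced 55 mm, as specified. I'll approach the small key.

Request:
jog_arm:
  increments:
    - [1.59,1.34,3.6,0,0,0,0]
    - [1.59,1.34,3.6,0,0,0,0]
    - [1.59,1.33,3.6,0,0,0,0]
    - [1.57,1.33,3.6,0,0,0,0]
    - [0,0,0,0,0,0,0]
    - [0,0,0,0,0,0,0]
    - [0,0,0,0,0,0,0]

```text
clock: 7.42
eef_pos: [454.7, 292.3, 98.7]
eef_rot: [-3.141, -0.002, 0.215]
wrist_force: [-0.1, 0.1, -0.1]
finger_gap: 0.6
```

```bash
python3 - <<'E'
from h import *
p=cam("wrist","w4"); cv2.imwrite("pics/w4c.png",p["image"][0:330,100:540,::-1])
cam("side","s4")
plan(454.5,291.2,81,0.216)
E
```

```text
from [454.57 292.09  98.23] [-3.14 -0.    0.22] clock 7.525 F [0.18 0.85 0.29] gap 0.3942143599084539
total shift(tool, start axes) cm [-0.03  0.09  1.72] turn [-0.03 -0.1  -0.05]
shift-only rows: 1 each [-0.03  0.09  1.72] | turn each [-0.03 -0.1  -0.05]
```

View pics/w4c.png

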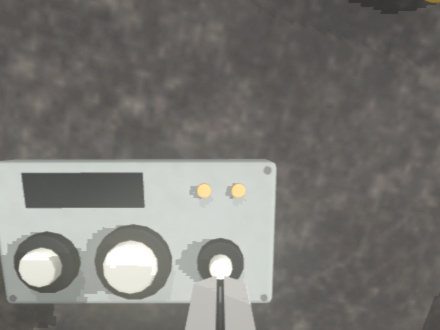

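View pics/s4.png

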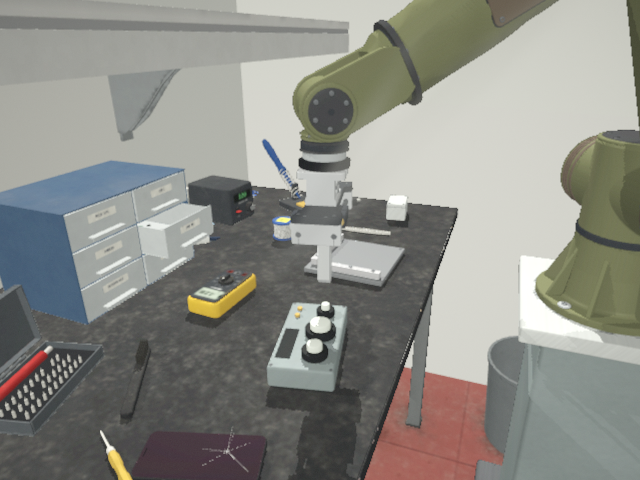

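The fingers are centred over the small key (px 320,265). The tip is about 76 mm high, so I press down.

Request:
jog_arm:
  increments:
    - [-0.03,0.08,1.2,0,0,0,0]
    - [0,0,0.5,0,0,0,0]
    - [0,0,0.4,0,0,0,0]
    - [0,0,0.3,0,0,0,0]
    - [0,0,0,0,0,0,0]
    - [0,0,0,0,0,0,0]
    - [0,0,0,0,0,0,0]

```text
clock: 8.4
eef_pos: [454.5, 290.7, 73.2]
eef_rot: [-3.142, -0.0, 0.215]
wrist_force: [-0.9, -0.5, 0.0]
finger_gap: 0.3
```

```bash
python3 - <<'E'
from h import *
p=cam("wrist","w5"); cv2.imwrite("pics/w5c.png",cv2.resize(p["image"][200:330,220:420,::-1],None,fx=3,fy=3))
p=cam("side","s5");cv2.imwrite("pics/s5c.png",cv2.resize(p["image"][280:400,250:370,::-1],None,fx=4,fy=4))
s=read_state();print(s["eef_pos"],s["wrist_force"])
E
```

```text
[454.49 290.73  73.19] [-0.46  0.23  0.24]
```

View pics/s5c.png

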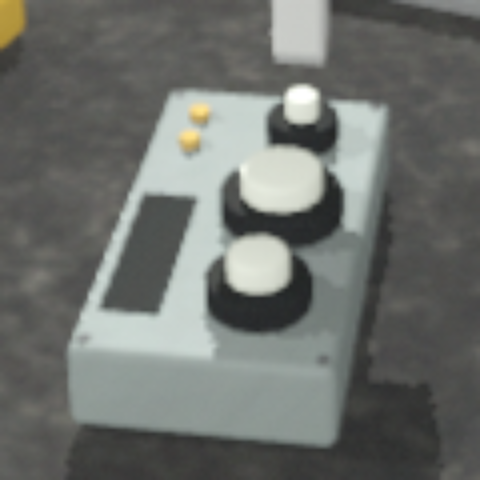

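No force, and the fingertip appears above the key in the side view. I'll compare the projected heights.

```bash
python3 - <<'E'
from h import *
p=cam("side"); 
for z in (51,59,70,80): print(z,proj(p,[454.5,290.7,z]))
print("key top measured px",250+300/4,280+90/4)
p=cam("wrist")
for z in (51,59,70,80): print(z,proj(p,[454.5,290.7,z]))
E
```

```text
51 [[325.42 306.39]]
59 [[325.4  302.13]]
70 [[325.37 296.21]]
80 [[325.34 290.77]]
key top measured px 325.0 302.5
51 [[318.6  277.56]]
59 [[318.55 282.72]]
70 [[318.48 290.48]]
80 [[318.41 298.29]]
```

View pics/w5.png

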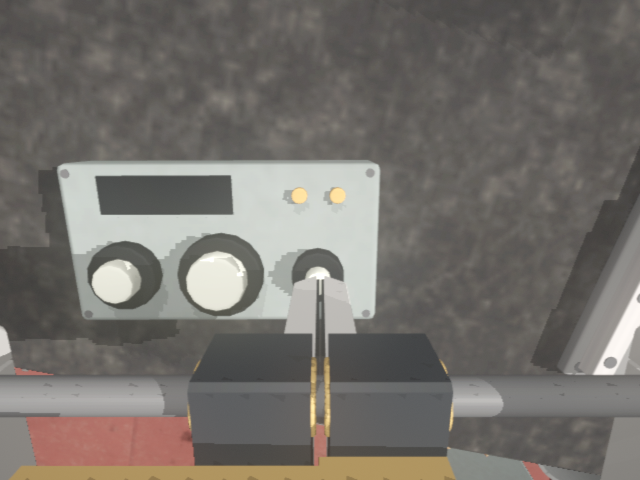

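The side view puts the tip at about z=71, so the fingertips sit roughly 20 mm higher than the stated overhang implies. I'll go down until the force shows contact.

Request:
jog_arm:
  increments:
    - [0,0,0.4,0,0,0,0]
    - [0,0,0.4,0,0,0,0]
    - [0,0,0.3,0,0,0,0]
    - [0,0,0.2,0,0,0,0]
    - [0,0,0,0,0,0,0]
    - [0,0,0,0,0,0,0]

```text
clock: 9.35
eef_pos: [454.5, 290.7, 60.1]
eef_rot: [-3.142, -0.0, 0.215]
wrist_force: [-0.3, 0.4, -0.4]
finger_gap: 0.7
```

```bash
python3 - <<'E'
from h import *
p=cam("side","s6");cv2.imwrite("pics/s6c.png",cv2.resize(p["image"][260:380,250:370,::-1],None,fx=4,fy=4))
s=read_state();print(s["eef_pos"],s["wrist_force"])
E
```

```text
[454.5  290.75  60.17] [ 0.34 -0.08  0.46]
```

View pics/s6c.png

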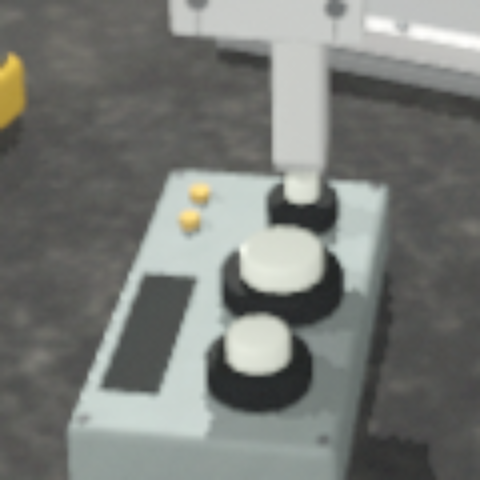

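Request:
jog_arm:
  increments:
    - [0,0,0.3,0,0,0,0]
    - [0,0,0.3,0,0,0,0]
    - [0,0,0,0,0,0,0]
    - [0,0,0,0,0,0,0]

```text
clock: 9.9
eef_pos: [454.6, 290.8, 54.3]
eef_rot: [-3.141, -0.001, 0.215]
wrist_force: [0.8, 0.9, 2.7]
finger_gap: 0.5
```

```bash
python3 - <<'E'
from h import *
p=cam("side","s7");cv2.imwrite("pics/s7c.png",cv2.resize(p["image"][260:380,250:370,::-1],None,fx=4,fy=4))
s=read_state();print(s["eef_pos"],s["wrist_force"])
E
```

```text
[454.61 290.83  54.25] [1.16 0.79 3.72]
```

View pics/s7c.png

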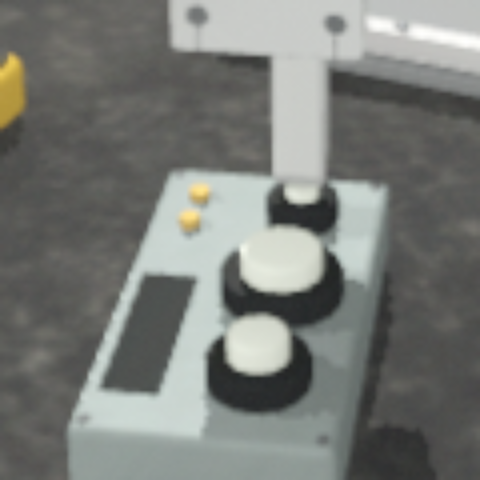

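Request:
jog_arm:
  increments:
    - [0,0,0.15,0,0,0,0]
    - [0,0,0.15,0,0,0,0]
    - [0,0,0,0,0,0,0]
    - [0,0,0,0,0,0,0]

```text
clock: 10.45
eef_pos: [454.8, 290.9, 52.5]
eef_rot: [-3.141, -0.001, 0.215]
wrist_force: [-4.8, -2.8, 19.9]
finger_gap: 0.4
```

The small key bottomed out at about 20 N with the TCP at 52.5, so the tips coincide with the TCP. I'll release it and do the medium key, 110 mm to the left.

Request:
jog_arm:
  increments:
    - [0,0,-0.8,0,0,0,0]
    - [0,0,-1.7,0,0,0,0]
    - [0,-3.7,0,0,0,0,0]
    - [0,-3.7,0,0,0,0,0]
    - [0,-3.6,0,0,0,0,0]
    - [0,0,0,0,0,0,0]
    - [0,0,0.6,0,0,0,0]
    - [0,0,0,0,0,0,0]
    - [0,0,0,0,0,0,0]

```text
clock: 11.58
eef_pos: [431.3, 397.5, 70.1]
eef_rot: [3.141, 0.0, 0.214]
wrist_force: [0.5, 0.8, -0.6]
finger_gap: 0.5
```

```bash
python3 - <<'E'
from h import *
p=cam("side","s8");cv2.imwrite("pics/s8c.png",cv2.resize(p["image"][260:400,250:370,::-1],None,fx=4,fy=4))
plan(430.9,398.2,61,0.216)
E
```

```text
from [431.27 397.72  70.19] [-3.14 -0.    0.21] clock 11.625 F [-0.08  0.43  0.07] gap 0.745906883216678
total shift(tool, start axes) cm [-0.03 -0.05  0.92] turn [ 0.   -0.   -0.12]
shift-only rows: 1 each [-0.03 -0.05  0.92] | turn each [ 0.   -0.   -0.12]
```

View pics/s8c.png

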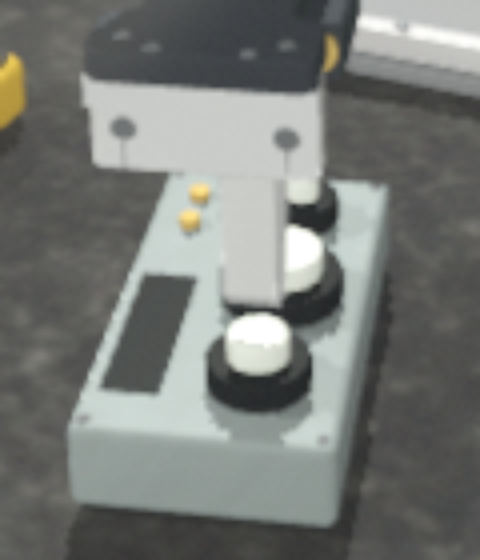

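Request:
jog_arm:
  increments:
    - [0,-0.05,0.6,0,0,0,0]
    - [0,0,0.5,0,0,0,0]
    - [0,0,0.5,0,0,0,0]
    - [0,0,0.3,0,0,0,0]
    - [0,0,0,0,0,0,0]
    - [0,0,0,0,0,0,0]
    - [0,0,0,0,0,0,0]

```text
clock: 12.5
eef_pos: [431.0, 398.7, 52.5]
eef_rot: [-3.142, -0.001, 0.215]
wrist_force: [-6.7, -5.9, 20.4]
finger_gap: 0.4
```

The medium key is fully down at 20 N. I'll release it and move to the large key, 55 mm to the right.

Request:
jog_arm:
  increments:
    - [0,0,-0.8,0,0,0,0]
    - [0,0,-1.7,0,0,0,0]
    - [0,2.8,0,0,0,0,0]
    - [0,2.7,0,0,0,0,0]
    - [0,0,0,0,0,0,0]
    - [0,0,1.1,0,0,0,0]
    - [0,0,0.5,0,0,0,0]
    - [0,0,0.5,0,0,0,0]
    - [0,0,0.4,0,0,0,0]
    - [0,0,0,0,0,0,0]
    - [0,0,0,0,0,0,0]
    - [0,0,0,0,0,0,0]

```text
clock: 14.0
eef_pos: [442.4, 345.5, 52.5]
eef_rot: [-3.141, -0.0, 0.215]
wrist_force: [-9.4, -3.9, 20.4]
finger_gap: 0.5
```

```bash
python3 - <<'E'
from h import *
p=cam("side","s9");cv2.imwrite("pics/s9c.png",cv2.resize(p["image"][260:400,250:370,::-1],None,fx=4,fy=4))
E
```

```text
(no output)
```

View pics/s9c.png

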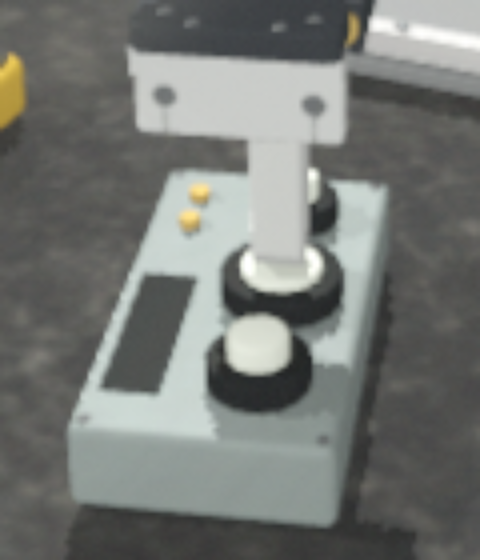

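The large key is down at px (280,265) in the crop, and the other two are up. I'll lift off and take a fixture close-up on the way to the enclosure.

Request:
jog_arm:
  increments:
    - [0,0,-0.8,0,0,0,0]
    - [0,0,-2.5,0,0,0,0]
    - [0,0,-5,0,0,0,0]
    - [-1.6,4.55,-1,0,0,0,9.4]
    - [-1.6,4.55,-1,0,0,0,9.4]
    - [-1.6,4.55,-1,0,0,0,9.4]
    - [-1.6,4.55,-1,0,0,0,9.4]
    - [-1.6,4.55,-1,0,0,0,9.4]
    - [-1.6,4.55,-1,0,0,0,9.4]
    - [-1.6,4.55,-1,0,0,0,9.4]
    - [0,0,0,0,0,7.6,9.4]
    - [0,0,0,0,0,7.6,9.4]
    - [0,0,0,0,0,0,9.4]
    - [0,0,0,0,0,0,9.4]

```text
clock: 15.8
eef_pos: [401.0, 10.0, 204.0]
eef_rot: [3.142, 0.0, -0.047]
wrist_force: [-0.5, -0.5, 0.5]
finger_gap: 94.3
```

```bash
python3 - <<'E'
from h import *
p=cam("wrist","w10")
import pickle; pickle.dump({k:p[k] for k in("image","K","rvec","tvec")},open("w10.pkl","wb"))
p=cam("side","s10");cv2.imwrite("pics/s10c.png",cv2.resize(p["image"][260:400,250:370,::-1],None,fx=4,fy=4))
print(read_state()["eef_pos"],read_state()["eef_rot"])
E
```

```text
[401.05  10.   204.02] [ 3.14  0.   -0.05]
```

View pics/w10.png

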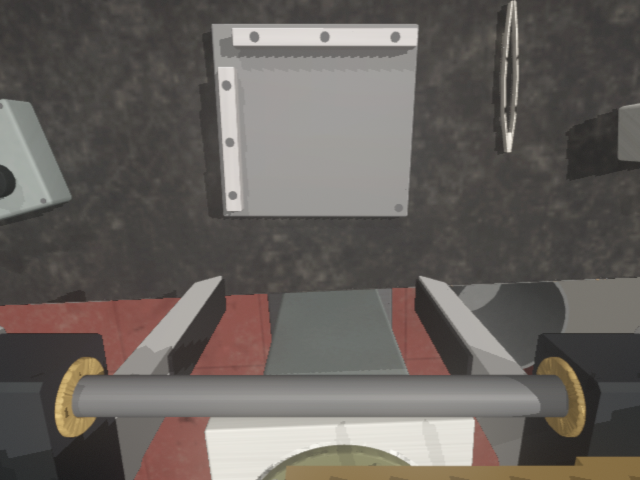

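View pics/s10c.png

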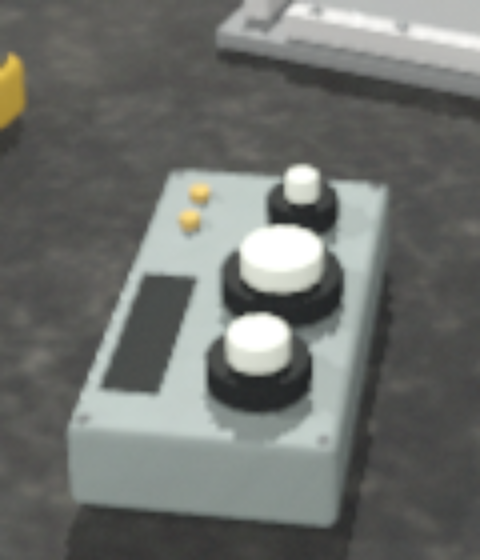

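```bash
python3 - <<'E'
from h import *
import pickle
from scipy.optimize import least_squares
p=pickle.load(open("w10.pkl","rb")); im=p["image"]
g=im.min(2); wm=(g>215).astype(np.uint8); n,l,st,c=cv2.connectedComponentsWithStats(wm)
obs=[];mod=[]
F={"far":[(78,69),(78,-86),(64,-86),(64,69)],"side":[(48,83),(48,69),(-77,69),(-77,83)]}
for i in range(1,n):
    if st[i,4]>800 and st[i,1]<230: print(st[i],c[i])
man={"far":[(234,28),(416,28),(417,46),(233,47)],"side":[(218,67),(234,67),(242,210),(226,210)]}
gray=cv2.cvtColor(im,cv2.COLOR_RGB2GRAY)
def refine(a): 
    a=np.array(a,np.float32).reshape(-1,1,2).copy(); return cv2.cornerSubPix(gray,a,(5,5),(-1,-1),(3,50,0.01)).reshape(-1,2)
for k in F:
    r=refine(man[k]); print(k,r)
    for q,f in zip(r,F[k]): obs.append(q);mod.append((*f,26))
r=refine([(213,24),(418,24),(407,216),(223,216)]); print(r)
for q,f in zip(r,[(85,90),(85,-90),(-85,-90),(-85,90)]): obs.append(q);mod.append((*f,12))
obs=np.array(obs);mod=np.array(mod,float)
def T(v):
    R=Ro.from_euler("z",v[2]).as_matrix(); return mod@R.T+[v[0],v[1],0]
s=least_squares(lambda v:(proj(p,T(v))-obs).ravel(),[488,10,-.045],x_scale=[1,1,.01],loss="soft_l1")
print(s.x); print((proj(p,T(s.x))-obs))
R=Ro.from_euler("z",s.x[2]).as_matrix()
print("corner",s.x[:2]+(R@[64,69,0])[:2],"seat",s.x[:2]+(R@[39,27,0])[:2])
plan(475,-300,120,1.68)
E
```

```text
far [[232.81  24.05]
 [417.52  24.65]
 [416.77  45.24]
 [232.85  45.14]]
side [[214.65  67.66]
 [233.21  66.42]
 [238.81 213.62]
 [225.26 212.27]]
[[211.29  23.49]
 [417.52  24.64]
 [406.83 215.35]
 [225.25 212.28]]
[488.05   9.97  -0.05]
[[-1.18  3.31]
 [-0.54  2.65]
 [-0.84  0.41]
 [-0.24  0.57]
 [ 2.69 -1.47]
 [ 0.48 -0.23]
 [ 2.5  -3.31]
 [ 1.15 -1.96]
 [-0.81 -0.6 ]
 [ 0.69 -1.83]
 [ 0.12  0.43]
 [-2.15  3.54]]
corner [555.27  75.84] seat [528.3   35.08]
from [401.05  10.   204.02] [ 3.14  0.   -0.05] clock 15.9 F [-0.47 -0.3  -0.08] gap 93.59659828785195
total shift(tool, start axes) cm [ 8.89 30.61  8.4 ] turn [  0.     0.   -99.03]
shift-only rows: 13 each [0.68 2.35 0.65] | turn each [ 0.    0.   -7.62]
```

The fixture fit gives centre (488,10), yaw -0.047, and seated enclosure centre (528.3,35.1). All three keys came back up. Next I go to the enclosure with the jaws turned across its width.

Request:
jog_arm:
  increments:
    - [1.1,4.8,0,0,0,0,9.4]
    - [1.1,4.8,0,0,0,0,9.4]
    - [1.1,4.8,0,0,0,0,9.4]
    - [1.1,4.8,0,0,0,0,9.4]
    - [1.1,4.8,0,0,0,0,9.4]
    - [1.1,4.8,0,0,0,0,9.4]
    - [1.1,4.7,0,0,0,0,9.4]
    - [1.1,4.6,0,0,0,0,9.4]

```text
clock: 16.9
eef_pos: [469.8, -376.6, 203.8]
eef_rot: [-3.141, 0.0, -0.049]
wrist_force: [0.1, 0.4, 0.5]
finger_gap: 93.7
```

Request:
jog_arm:
  increments:
    - [0,0,0,0,0,-9.9,9.4]
    - [0,0,0,0,0,-9.9,9.4]
    - [0,0,0,0,0,-9.9,9.4]
    - [0,0,0,0,0,-9.9,9.4]
    - [0,0,0,0,0,-9.9,9.4]
    - [0,0,0,0,0,-9.9,9.4]
    - [0,0,0,0,0,-9.9,9.4]
    - [0,0,0,0,0,-9.9,9.4]
    - [0,0,0,0,0,-9.9,9.4]
    - [0,0,0,0,0,-9.9,9.4]
    - [0,0,0,0,0,0,9.4]
    - [0,0,0,0,0,0,9.4]

```text
clock: 18.4
eef_pos: [469.7, -375.0, 203.9]
eef_rot: [-3.141, -0.0, 1.674]
wrist_force: [0.8, -0.5, -0.1]
finger_gap: 94.1
```

```bash
python3 - <<'E'
from h import *
p=cam("wrist","w11")
import pickle; pickle.dump({k:p[k] for k in("image","K","rvec","tvec")},open("w11.pkl","wb"))
r=regions_of(p,"enclosure")
for a in r[:1]:
    m=a["mask"]; pts=np.argwhere(m)[:,::-1].astype(np.float32); rr=cv2.minAreaRect(pts); print(a["conf"],len(pts),rr)
    B=at_z(p,cv2.boxPoints(rr),46); e=B[1]-B[0]; f=B[2]-B[1]
    print(B.mean(0)[:2],np.linalg.norm(e),np.arctan2(e[1],e[0]),np.linalg.norm(f),np.arctan2(f[1],f[0]))
plan(472,-317,120,1.68)
E
```

```text
0.67 5802 ((328.5458984375, 157.427490234375), (100.32870483398438, 59.2451057434082), 88.63607025146484)
[ 471.72 -317.77] 49.11808188942632 0.12510725816966525 84.1250596353107 -1.4185896998787415
from [ 469.65 -375.07  203.99] [-3.14 -0.    1.68] clock 18.5 F [ 0.81 -0.61  1.28] gap 93.93580840079572
total shift(tool, start axes) cm [5.75 0.84 8.4 ] turn [-0.   -0.   -0.29]
shift-only rows: 3 each [1.92 0.28 2.8 ] | turn each [-0.  -0.  -0.1]
```

View pics/w11.png

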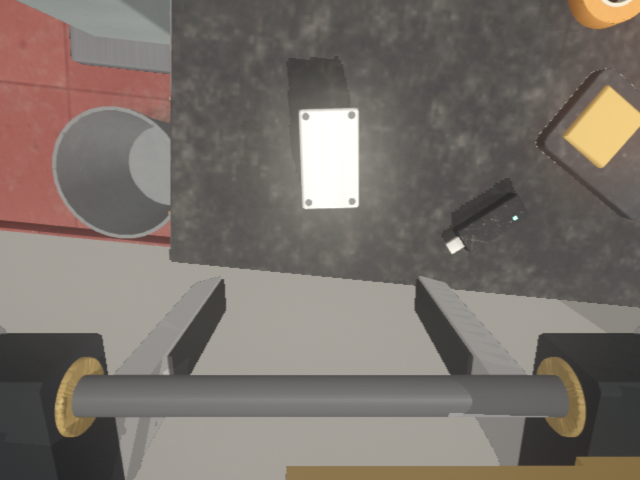

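The enclosure at px (329,157) is at (471.7,-317.8) with yaw about 0.138. I'll move over it.

Request:
jog_arm:
  increments:
    - [1.42,0.2,2.6,0,0,-0.5,9.4]
    - [1.42,0.2,2.6,0,0,-0.5,9.4]
    - [1.42,0.2,2.6,0,0,-0.5,9.4]
    - [1.41,0.2,2.6,0,0,-0.4,9.4]
    - [0,0,0,0,0,0,9.4]
    - [0,0,0,0,0,0,9.4]

```text
clock: 19.25
eef_pos: [471.2, -318.6, 101.3]
eef_rot: [3.141, 0.001, 1.71]
wrist_force: [0.7, -0.5, 0.9]
finger_gap: 94.1
```

```bash
python3 - <<'E'
from h import *
p=cam("wrist","w12")
for z in (46,): print(proj(p,[[471.7,-317.8,z]]))
p=cam("side","s12");cv2.imwrite("pics/s12c.png",cv2.resize(p["image"][150:270,340:460,::-1],None,fx=4,fy=4))
plan(471.7,-317.8,60,1.709)
for z in (100,80): print(proj(p,[[471.7,-317.8+0,z]]))
E
```

```text
[[320.01 256.81]]
from [ 471.2  -318.67  101.27] [3.14 0.   1.71] clock 19.35 F [-0.07 -0.36 -0.77] gap 93.88154956693556
total shift(tool, start axes) cm [0.08 0.06 4.13] turn [0.08 0.08 0.03]
shift-only rows: 1 each [0.08 0.06 4.13] | turn each [0.08 0.08 0.03]
[[398.67 179.42]]
[[398.26 186.57]]
```

View pics/w12.png

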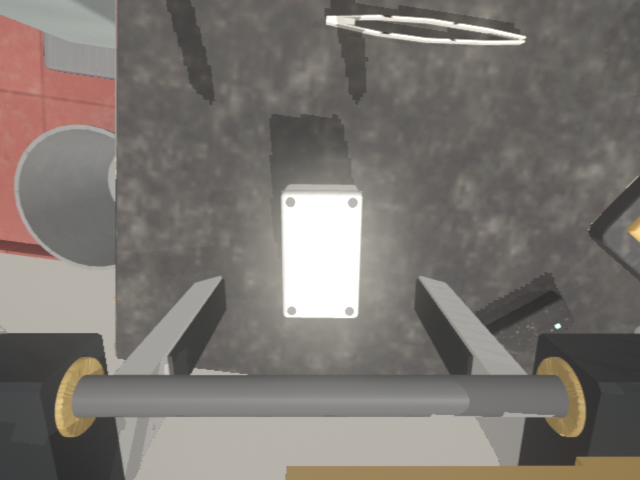

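View pics/s12c.png

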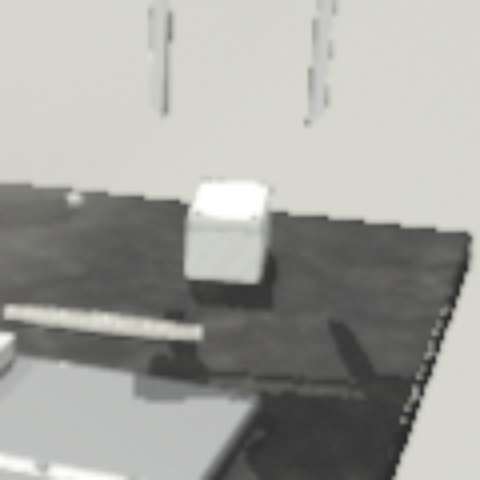

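In the side view the tips are at z≈100, level with the TCP. The box lies centred and square between the jaws (px 284–360 at centre 322). I'll descend until the tips are about 18 mm above the bench.

Request:
jog_arm:
  increments:
    - [0.08,0.05,2,0,0,0,9.4]
    - [0,0,2,0,0,0,9.4]
    - [0,0,2,0,0,0,9.4]
    - [0,0,1.2,0,0,0,9.4]
    - [0,0,0.8,0,0,0,9.4]
    - [0,0,0.3,0,0,0,9.4]
    - [0,0,0,0,0,0,9.4]
    - [0,0,0,0,0,0,9.4]

```text
clock: 20.35
eef_pos: [471.4, -317.2, 17.6]
eef_rot: [3.141, 0.001, 1.71]
wrist_force: [-0.3, -0.2, 0.2]
finger_gap: 93.9
```

```bash
python3 - <<'E'
from h import *
p=cam("side","s13");cv2.imwrite("pics/s13c.png",cv2.resize(p["image"][150:270,340:460,::-1],None,fx=4,fy=4))
E
```

```text
(no output)
```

View pics/s13c.png

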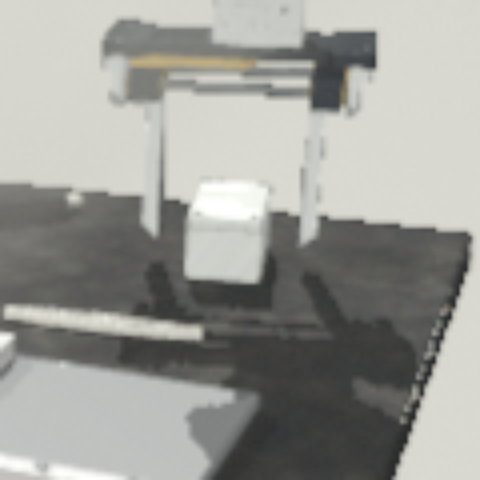

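The tips straddle the box at about mid height, so I close.

Request:
jog_arm:
  increments:
    - [0,0,0,0,0,0,4.0]
    - [0,0,0,0,0,0,4.0]
    - [0,0,0,0,0,0,4.0]
    - [0,0,0,0,0,0,4.0]
    - [0,0,0,0,0,0,4.0]
    - [0,0,0,0,0,0,4.0]
  squeeze: 40

```text
clock: 21.15
eef_pos: [471.2, -316.9, 17.0]
eef_rot: [3.142, -0.0, 1.71]
wrist_force: [-0.1, -0.1, -0.8]
finger_gap: 49.4
```

Request:
jog_arm:
  increments:
    - [0,0,-1,0,0,0,4.0]
    - [0,0,-3,0,0,0,4.0]
    - [0,0,-4,0,0,0,4.0]
    - [0,0,0,0,0,0,4.0]
    - [0,0,0,0,0,0,4.0]

```text
clock: 21.78
eef_pos: [470.7, -316.6, 96.0]
eef_rot: [-3.141, -0.001, 1.71]
wrist_force: [-0.3, 0.0, -2.4]
finger_gap: 49.3
```

```bash
python3 - <<'E'
from h import *
cam("wrist","w14")
p=cam("side","s14");cv2.imwrite("pics/s14c.png",cv2.resize(p["image"][130:270,340:460,::-1],None,fx=4,fy=4))
plan(505,0,98,1.524)
E
```

```text
from [ 470.54 -316.5    95.52] [-3.14 -0.    1.71] clock 21.875 F [ 0.02  0.47 -2.96] gap 49.793628904425276
total shift(tool, start axes) cm [30.86  7.81 -0.21] turn [-0.11 -0.1  10.68]
shift-only rows: 7 each [ 4.41  1.12 -0.03] | turn each [-0.02 -0.01  1.53]
```

View pics/s14c.png

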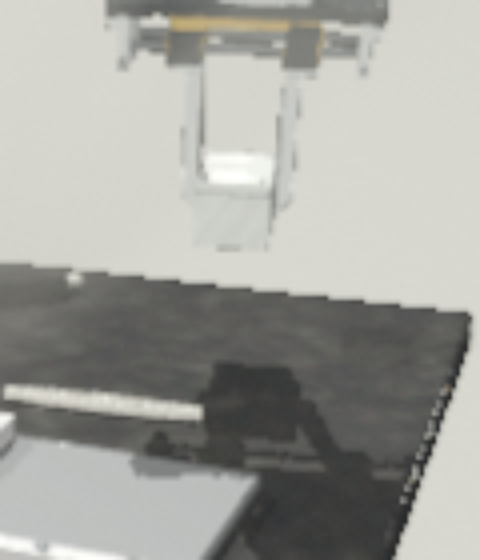

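View pics/w14.png

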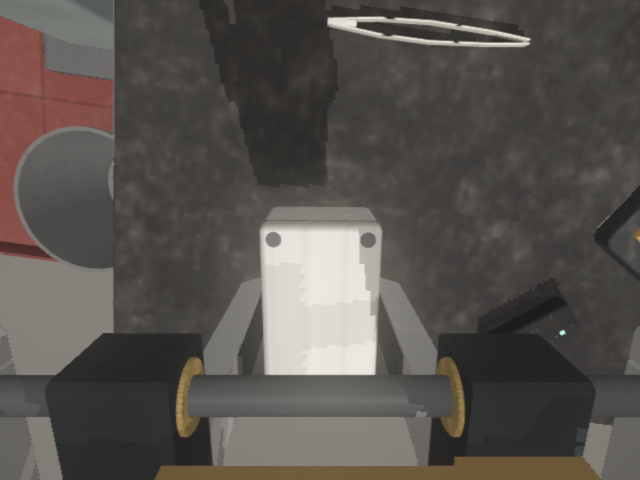

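The box is held level (bottom at about 78 mm, 2.9 N weight). I'll carry it over the tweezers to about 12 mm short of both fences, still high.

Request:
jog_arm:
  increments:
    - [2.0,0.6,0,0,0,0,4.0]
    - [4.2,1.15,0,0,0,0,4.0]
    - [4.2,1.15,0,0,0,0,4.0]
    - [4.2,1.2,0,0,0,0,4.0]
    - [4.2,1.2,0,0,0,0,4.0]
    - [4.2,1.2,0,0,0,0,4.0]
    - [4.2,1.2,0,0,0,0,4.0]
    - [3.8,1.0,0,0,0,0,4.0]
    - [2.1,0.5,0,0,0,0,4.0]
    - [0,0,0,0,0,5.3,4.0]
    - [0,0,0,0,0,5.4,4.0]
    - [0,0,0,0,0,0,4.0]
    - [0,0,0,0,0,0,4.0]

```text
clock: 23.5
eef_pos: [515.9, 24.0, 96.8]
eef_rot: [-3.141, -0.0, 1.526]
wrist_force: [-0.0, 0.4, -3.2]
finger_gap: 49.8
```

```bash
python3 - <<'E'
from h import *
cam("wrist","w15")
p=cam("side","s15");cv2.imwrite("pics/s15c.png",cv2.resize(p["image"][150:300,280:440,::-1],None,fx=4,fy=4))
plan(515.7,23.7,31,1.524)
E
```

```text
from [516.08  23.78  96.94] [-3.14 -0.    1.53] clock 23.6 F [ 0.23 -0.39 -3.16] gap 49.643190060967186
total shift(tool, start axes) cm [-0.01 -0.04  6.59] turn [-0.01 -0.    0.06]
shift-only rows: 2 each [-0.01 -0.02  3.3 ] | turn each [-0.01 -0.    0.03]
```

View pics/s15c.png

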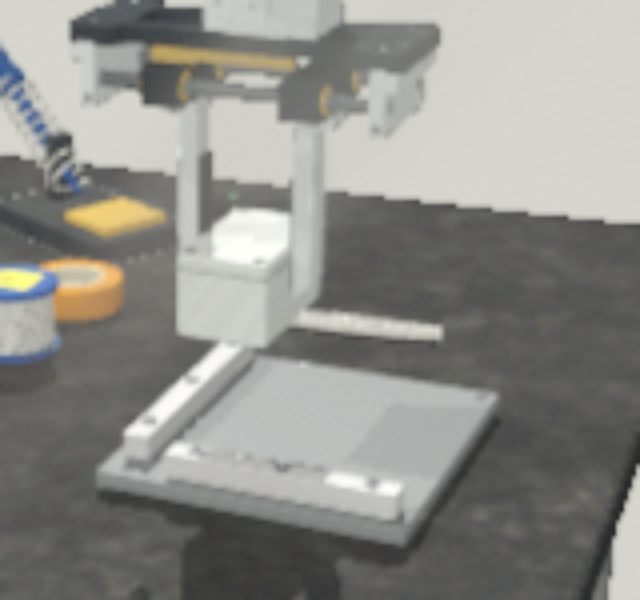

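View pics/w15.png

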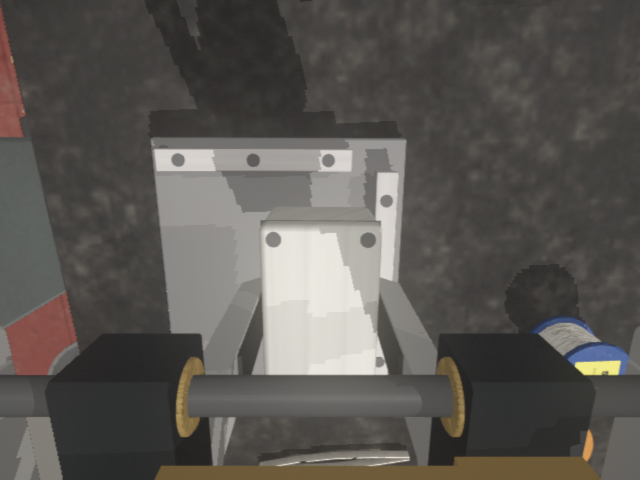

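The box hangs level over the plate, short of both fences. I'll lower it.

Request:
jog_arm:
  increments:
    - [0,-0.03,2.5,0,0,0,4.0]
    - [0,0,2,0,0,0,4.0]
    - [0,0,1.0,0,0,0,4.0]
    - [0,0,0.6,0,0,0,4.0]
    - [0,0,0.2,0,0,0,4.0]
    - [0,0,0.2,0,0,0,4.0]
    - [0,0,0.1,0,0,0,4.0]
    - [0,0,0,0,0,0,4.0]
    - [0,0,0,0,0,0,4.0]

```text
clock: 24.72
eef_pos: [516.0, 23.6, 31.2]
eef_rot: [3.141, -0.0, 1.524]
wrist_force: [0.1, -0.1, -3.6]
finger_gap: 49.4
```

Request:
jog_arm:
  increments:
    - [0,0,0.1,0,0,0,4.0]
    - [0,0,0.1,0,0,0,4.0]
    - [0,0,0,0,0,0,4.0]

```text
clock: 25.1
eef_pos: [515.9, 23.6, 29.0]
eef_rot: [3.142, -0.0, 1.524]
wrist_force: [-0.7, 0.2, -2.9]
finger_gap: 50.2
```

Request:
jog_arm:
  increments:
    - [0,0,0.05,0,0,0,4.0]
    - [0,0,0.05,0,0,0,4.0]
    - [0,0,0,0,0,0,4.0]

```text
clock: 25.48
eef_pos: [516.0, 23.6, 29.0]
eef_rot: [3.141, 0.0, 1.524]
wrist_force: [-7.2, -0.6, 14.1]
finger_gap: 49.8
```

Contact with the plate. I'll ease the downward push, then creep towards the far fence (tool +y).

Request:
jog_arm:
  increments:
    - [0,0,-0.08,0,0,0,4.0]
    - [0,0.15,0,0,0,0,4.0]
    - [0,0.2,0,0,0,0,4.0]
    - [0,0.2,0,0,0,0,4.0]
    - [0,0.2,0,0,0,0,4.0]
    - [0,0.1,0,0,0,0,4.0]
    - [0,0,0,0,0,0,4.0]
    - [0,0,0,0,0,0,4.0]

```text
clock: 26.48
eef_pos: [524.5, 23.3, 29.1]
eef_rot: [-3.142, -0.0, 1.524]
wrist_force: [-4.6, 0.1, 4.8]
finger_gap: 49.5
```

Request:
jog_arm:
  increments:
    - [0,0.1,-0.03,0,0,0,4.0]
    - [0,0.1,0,0,0,0,4.0]
    - [0,0.1,0,0,0,0,4.0]
    - [0,0,0,0,0,0,4.0]

```text
clock: 26.98
eef_pos: [526.7, 23.1, 29.1]
eef_rot: [-3.139, 0.0, 1.524]
wrist_force: [-8.5, -0.4, 5.5]
finger_gap: 50.3
```

Request:
jog_arm:
  increments:
    - [0,0.05,0,0,0,0,4.0]
    - [0,0.05,0,0,0,0,4.0]
    - [0,0,0,0,0,0,4.0]
    - [0,0,0,0,0,0,4.0]

```text
clock: 27.48
eef_pos: [526.8, 23.0, 29.1]
eef_rot: [-3.137, 0.0, 1.524]
wrist_force: [-16.2, -1.1, 12.7]
finger_gap: 49.6
```

Far fence contact (16 N). I'll keep that push and slide towards the side fence (tool +x).

Request:
jog_arm:
  increments:
    - [0.1,0,-0.05,0,0,0,4.0]
    - [0.2,0,0,0,0,0,4.0]
    - [0.2,0,0,0,0,0,4.0]
    - [0.2,0,0,0,0,0,4.0]
    - [0.2,0,0,0,0,0,4.0]
    - [0.1,0,0,0,0,0,4.0]
    - [0,0,0,0,0,0,4.0]

```text
clock: 28.35
eef_pos: [527.2, 31.7, 29.2]
eef_rot: [-3.137, 0.002, 1.524]
wrist_force: [-14.2, -11.9, 6.6]
finger_gap: 50.0
```

Request:
jog_arm:
  increments:
    - [0.1,0,-0.02,0,0,0,4.0]
    - [0.1,0,0,0,0,0,4.0]
    - [0,0,0,0,0,0,4.0]

```text
clock: 28.72
eef_pos: [527.3, 33.9, 29.2]
eef_rot: [-3.137, 0.002, 1.524]
wrist_force: [-12.1, -10.3, 3.9]
finger_gap: 49.8
```

```bash
python3 - <<'E'
from h import *
p=cam("wrist","w16"); print(read_state()["wrist_force"],read_state()["eef_pos"])
p=cam("side","s16");cv2.imwrite("pics/s16c.png",cv2.resize(p["image"][180:290,290:420,::-1],None,fx=5,fy=5))
E
```

```text
[-12.27  -9.63   4.83] [527.31  33.94  29.2 ]
```

View pics/w16.png

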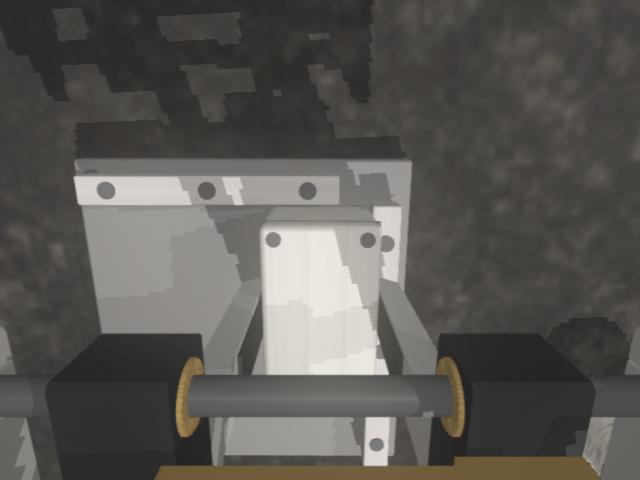

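View pics/s16c.png

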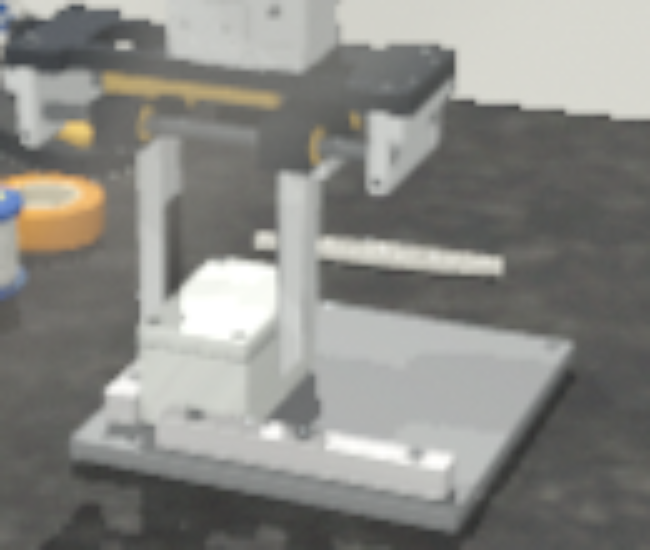

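It's still sliding, with a small gap left to the side fence (row ~205). Keep creeping.

Request:
jog_arm:
  increments:
    - [0.1,0,0,0,0,0,4.0]
    - [0,0,0,0,0,0,4.0]
    - [0,0,0,0,0,0,4.0]

```text
clock: 29.2
eef_pos: [527.3, 34.9, 29.2]
eef_rot: [-3.137, 0.002, 1.524]
wrist_force: [-11.7, -9.7, 3.9]
finger_gap: 49.6
```

Request:
jog_arm:
  increments:
    - [0.1,0,0,0,0,0,4.0]
    - [0,0,0,0,0,0,4.0]
    - [0,0,0,0,0,0,4.0]

```text
clock: 29.58
eef_pos: [527.4, 35.9, 29.2]
eef_rot: [-3.137, 0.002, 1.524]
wrist_force: [-12.8, -10.4, 5.2]
finger_gap: 50.0
```

Request:
jog_arm:
  increments:
    - [0.1,0,0,0,0,0,4.0]
    - [0,0,0,0,0,0,4.0]
    - [0,0,0,0,0,0,4.0]

```text
clock: 29.95
eef_pos: [527.5, 36.5, 29.2]
eef_rot: [-3.137, 0.003, 1.524]
wrist_force: [-12.5, -13.3, 4.6]
finger_gap: 50.0
```

Request:
jog_arm:
  increments:
    - [0.07,0,0,0,0,0,4.0]
    - [0,0,0,0,0,0,4.0]
    - [0,0,0,0,0,0,4.0]

```text
clock: 30.32
eef_pos: [527.5, 36.6, 29.3]
eef_rot: [-3.137, 0.004, 1.524]
wrist_force: [-12.8, -18.1, 5.4]
finger_gap: 49.9
```

Both fences are touching. The tool has leaned about 0.25° each way under load, so I'll counter that and firm up both pushes.

Request:
jog_arm:
  increments:
    - [0.05,0.02,-0.02,-0.2,0.2,0,4.0]
    - [0,0,0,0,0,0,4.0]
    - [0,0,0,0,0,0,4.0]
    - [0,0,0,0,0,0,4.0]

```text
clock: 30.82
eef_pos: [527.5, 36.7, 29.2]
eef_rot: [-3.14, 0.001, 1.524]
wrist_force: [-13.0, -21.9, 3.6]
finger_gap: 50.1
```

Request:
jog_arm:
  increments:
    - [0,0,0,0,0,0,4.0]
    - [0.04,0.03,0,-0.04,0.03,0,4.0]
    - [0,0,0,0,0,0,4.0]
    - [0,0,0,0,0,0,4.0]
    - [0,0,0,0,0,0,4.0]
  squeeze: 50

```text
clock: 31.45
eef_pos: [527.5, 36.7, 29.2]
eef_rot: [-3.14, 0.001, 1.524]
wrist_force: [-15.3, -24.4, 5.9]
finger_gap: 49.4
```

```bash
python3 - <<'E'
from h import *
p=cam("wrist","w17"); s=read_state(); print(s["wrist_force"],s["eef_pos"],s["eef_rot"],s["moment"])
p=cam("side","s17");cv2.imwrite("pics/s17c.png",cv2.resize(p["image"][180:290,290:420,::-1],None,fx=5,fy=5))
# expected box top/bottom edges for seated pose in side image
th=-0.047; R=Ro.from_euler("z",th).as_matrix(); f=np.array([488.05,9.97,0])
E
```

```text
[-15.26 -24.32   6.34] [527.47  36.68  29.23] [-3.14  0.    1.52] [-4.74  3.17  0.44]
```

View pics/w17.png

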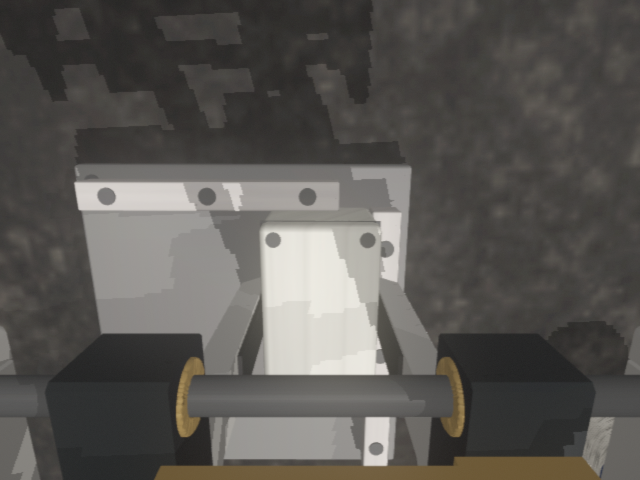

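View pics/s17c.png

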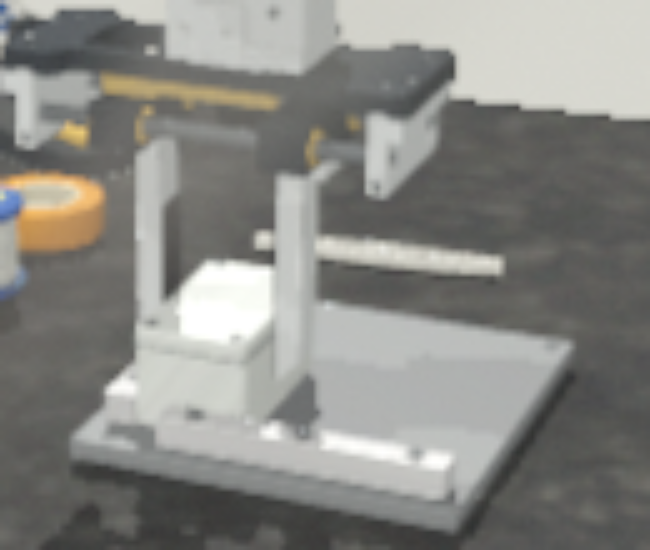

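Request:
jog_arm:
  increments:
    - [0.02,0.03,-0.02,0,0,0,4.0]
    - [0,0,0,0,0,0,4.0]
    - [0,0,0,0,0,0,4.0]
    - [0,0,0,0,0,0,4.0]
    - [0,0,0,0,0,0,4.0]

```text
clock: 32.17
eef_pos: [527.5, 36.7, 29.3]
eef_rot: [-3.139, 0.001, 1.524]
wrist_force: [-17.0, -26.2, 6.2]
finger_gap: 49.1
```

```bash
python3 - <<'E'
from h import *
p=cam("top","t18"); s=read_state(); print(s["clock"],s["wrist_force"],s["eef_pos"],s["eef_rot"],s["moment"])
cv2.imwrite("pics/t18c.png",cv2.resize(p["image"][150:350,130:510,::-1],None,fx=2,fy=2))
E
```

```text
32.225 [-16.65 -26.21   6.57] [527.51  36.73  29.27] [-3.14  0.    1.52] [-5.07  3.38  0.4 ]
```

View pics/t18c.png

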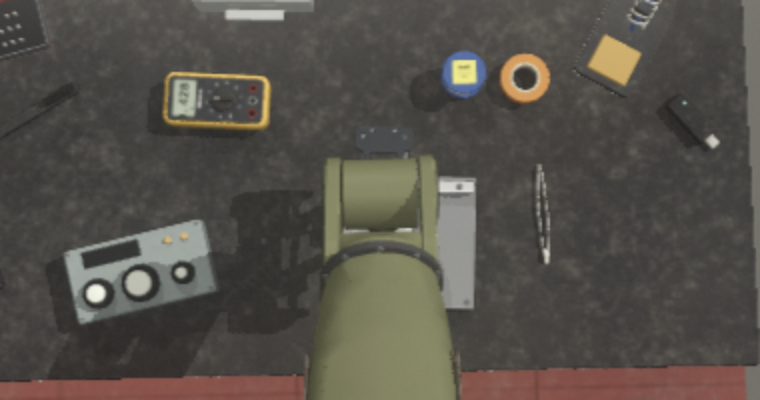

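The position is stable, it's pressing on both fences, the bystanders haven't moved and the keys are up. Handing in.

```bash
python3 -c "
from cell import *
print(sign_off())"
```

```text
the job is handed in; nothing more can be done
None
```

I handed the job in at about 32 s, with the enclosure held in the fixture corner and pressed against both fences. The sign-off gave no verdict.

- **Keys:** I pressed small, then medium, then large. Each bottomed out at about 20 N, and pictures showed each one back up afterwards.
- **Enclosure:** I gripped it across its 50 mm width, carried it over the tweezers, set it flat on the plate and eased it to the far fence, then the side fence. At hand-in it was still gripped at 50 N. The wrist force read about 17 N towards the far fence and 26 N towards the side fence, though part of the 26 N is friction. About 6 N pressed down on the plate. The arm had stopped advancing in both directions and leaned less than 0.003 rad.
- **Bystanders:** the last top picture shows the tweezers, spool, tape and adapter where they were.

**Checks that disagreed:**
- The fingertips turned out to be level with the TCP, not 22 mm ahead as stated. The camera and the contact forces both showed this, so I worked from the measured height.
- At the end the TCP was about 1–2 mm from the corner position I had estimated from the camera, which is within calibration and grasp offset. I judged seating by contact force, because the arm hid the corner from the top camera.

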